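# Key a coupling half onto a gearbox shaft

### The arm

A 6-joint arm with a two-finger parallel gripper is mounted at the origin on the work surface. World frame = base frame: x ahead of the robot, y to its left, z up, the work surface at z = 0. Lengths are in mm, angles in rad, forces in N, time in s.
With the tool pointing down it reaches from about 350 to 875 mm from the base axis. Payload 4.2 kg.
Tool frame: the origin (TCP) lies on the centre line of the jaws, within the pads' length; the fingertips stand robot.tips_ahead ahead of it and the grasp point (between the pads) lies 5 mm behind it (robot.tips_ahead is the distance from the TCP to the fingertips, in mm); z points along the fingers, y is the line along which they close (so a half turn about z gives the same grasp; the last joint's range is limited). The gripper opens to 85 mm and grips with 20 to 120 N. Pads are 22 mm wide; open, the fingers measure 114 mm over their backs; the gripper's body (76 mm by 85 mm) begins 54 mm behind the grasp point. The pads swing forward as they close: fully open they stand 13 mm farther back than shut.
Start: joints at [-0.938, 0.385, 0.008, 0, -1.194, -0.259], TCP at [228.236, -581.814, 245.312] pointing down, gripper open.
Joint ranges: [-3.14, 3.14], [-1.21, 2.06], [-1.07, 1.41], [-3.16, 2.05], [-2.99, -0.16], [-3.1, 3.1]. Speed limits (rad/s): [2.79, 2.79, 3.14, 3.14, 3.14, 3.14].

### API

Orientations are given as a unit quaternion [w, x, y, z].
In Python, from station import robot, viewer gives the robot as it stands.
- The arm moves only by the tool drive_tool, never from a script. Its argument "increments" is a list of rows, each a list of 4 numbers: the shift along the tool's x, y, z in mm, then the turn about the tool's z in rad. A call has 1 to 5 rows; each row shifts and turns the commanded pose from where the row before left it, along the tool's axes as they then stand; what a row does not reach is not made up. A row lasts 1/10 s, in which the tool goes at most 50 mm and 8.59 degrees, less where a joint would pass 70% of its speed; a pose out of reach is approached as far as the arm can. A call with a gripper value outside its range is refused whole. "jaw" is the finger opening in mm, from 0 to 85.4, set as the call begins (left out, the last holds). The fingers move at their own pace and stop on an object; "squeeze" is the grip in N (left out, the last holds). Time passes only in rows, so rows that do not move let the fingers close. It gives the time, the measured TCP pose, the force, the opening and the grip force at its end, in the units of the state.
- robot.sense(): the state, without advancing time (a new reading comes with each control period).
- viewer.camera(name): name is "side" or "top" or "wrist"; returns a dict with "frame" (420x560x3 uint8, red, green, blue), "range_z" (420x560 float32, mm along the optical axis (not along the pixel's ray), 0 where there is no reading), "camera_matrix" (3x3 intrinsics, pixels), "rvec" (rotation vector, rad) and "tvec" (3), from world to camera coordinates, as OpenCV has them. Camera axes: x right, y down, z forward; pixel columns grow to the right and rows downward; lengths in mm; the calibration is good to about 2 mm. A picture is of the moment at which its call begins.
- robot.finish_job(): hands the job in; it is judged then, once.
The state is a dict: "time_s": time; "joints": joint angles; "dq": joint speeds; "joint_efforts": joint torques, N m; "tcp_pos": TCP position; "eef_rot": TCP orientation; "ft_force": force on the tool from outside, world axes, zero at the start; "wrist_torque": the same for the moment, N m; "finger_gap": finger opening in mm; "grip_force": force on a finger pad.
Only numpy, scipy, OpenCV 4.12 (cv2) and the standard library are available. Lean on these libraries where they do the work, as an engineer would, in place of code of your own. Each camera call takes 0.05 s, during which the arm holds its last target. There are 200 camera calls.

### The job

On the bench a steel coupling half sits only part-way down the gearbox's upright shaft. With a fingertip, push one of its raised jaws round until the notch in its rim is above the pin standing on the gearbox flange, then press the coupling down until it is fully home, and take the hand away. Only push and press: do not pull or lift the coupling up the shaft, and leave the other things on the bench where they are.

Things in the scene. Friction and masses are not known exactly. Their poses are not given: they have to be found in the camera images.
- gearbox: Fixed blue gearbox, 150 x 126 mm foot plate, 88 mm high housing, with a round flange (94 mm across) on top whose face is 100 mm above the bench. Upright steel shaft (18 mm across) in its middle, its end 138 mm above the bench. Origin: centre of the underside, on the shaft axis; z up; +x is the direction from the shaft to the pin. It stands at a different place and heading each time.
- pin_tip (a point): Top of the fixed steel locating pin on an ear of the flange, 112 mm above the bench: pin 8 mm across and 12 mm high above the flange, the top 4 mm a cone, 45 mm from the shaft axis, hidden from above by the coupling's rim until the notch is over it; the ear, 24 mm wide, reaches out to 67 mm from the axis and shows where it is. Axes as the gearbox's.
- coupling_center (a point): On the shaft axis at the height of the coupling's upper face (130 mm above the bench at the start, 114 mm when fully home); x axis points from the shaft to the notch, z up. The bright steel coupling half is a disc 100 mm across, 14 mm thick, about 0.85 kg; a low hub (36 mm across, 6 mm high) surrounds the shaft.
- jaw_top (a point): Middle of the top of the jaw opposite the notch, 34 mm from the shaft axis. Three such blocks stand 18 mm up from the disc's upper face, each 20 mm long radially (24 to 44 mm from the axis) and 16 mm wide, centred 60, 180 and 300 degrees round from the notch. Axes as coupling_center.
- notch (a point): The rim's only notch, at the disc's underside, 45 mm from the axis: open to the outside, 16 mm wide at the rim, narrowing to about 12 mm, 10 mm deep, right through the thickness. Axes as coupling_center.
- coupling_turn (a joint): Angle of the coupling about the shaft, rad, growing anticlockwise seen from above; 0 (or any whole turn) is the notch exactly over the pin. Turns without end in either direction against a drag of 0.08 N m and stays where it is left. Within about 3 degrees of true the pin enters freely; the cone helps a little further.
- coupling_press (a joint): How far the coupling has been pressed down the shaft, m: 0 at the start, 0.016 fully home on the flange. A snug fit holds it wherever it is left, and a push of about 4 to 7 N moves it. Off true, it stops on top of the pin at about 0.004 to 0.006 (0.009 under a hard push). Negative means lifted up the shaft.
- parts_bin: Loose blue plastic open bin, 150 x 100 x 60 mm, a bystander. Origin: centre of its underside.
- oil_bottle: Loose white plastic bottle, 48 mm across, 120 mm high, a bystander. Origin: centre of its underside.
- bearing: Loose steel ball bearing lying flat, 72 mm across, 18 mm high, a bystander. Origin: centre of its underside.
- carton: Loose small cardboard carton, 90 x 70 x 50 mm, a bystander. Origin: centre of its underside.
There are look-alikes about, which are no part of the job. Several things have the shape of the gearbox; the one meant has the colours described above.

How it is judged (in metres and radians):
At the end, for the whole second after the job is handed in: The coupling is pressed down at least 14.5 of its 16 mm with its notch round the pin (notch within 5 mm of the pin, seen from above), and is at rest (value of joint coupling_press above 0.0145 m and horizontal distance between notch and pin_tip below 0.005 m and linear speed of coupling_press below 0.01 m/s); the robot touches nothing.
It fails at once if the coupling is pulled more than 5 mm up the shaft (value of joint coupling_press below -0.005 m).
It fails at once if the parts bin is moved more than 25 mm (distance of parts_bin from where it was at the start of the episode above 0.025 m).
It fails at once if the oil bottle is moved more than 25 mm (distance of oil_bottle from where it was at the start of the episode above 0.025 m).
It fails at once if the bearing is moved more than 25 mm (distance of bearing from where it was at the start of the episode above 0.025 m).
It fails at once if the carton is moved more than 25 mm (distance of carton from where it was at the start of the episode above 0.025 m).
It also fails if it takes over 48 s, if anything falls off the work surface, if the arm or the gripper's body presses on something with over 40 N, if the wrist force passes 120 N, or if a joint passes its speed limit or range.

## Working session

There is one attempt and no reset: what is moved stays moved. The work goes in short steps, Python scripts to look and compute and a tool call to move; the robot and the scene stay as the last step left them, time stands still between calls to the robot, and variables do not carry over. Pictures are saved under pics/ and viewed, at most 10 in all, crops included, and the job is handed in when it is done.

Besides the shell and the picture viewer there is one more tool, called after "Call:" by a JSON object that holds its "op" and its "data", one argument or row to a line. drive_tool: Moves the arm, as the interface text tells. Its arguments: {"type":"object","properties":{"increments":{"type":"array"},"jaw":{"type":"number"},"squeeze":{"type":"number"}},"required":["increments"]}

```bash
ls; mkdir -p pics; cat > h.py <<'E'
import cv2, numpy as np
from station import robot, viewer
def cam(n):
    c=viewer.camera(n); c['R']=cv2.Rodrigues(np.array(c['rvec'],float))[0]; c['t']=np.array(c['tvec'],float).reshape(3); c['K']=np.array(c['camera_matrix'],float); return c
def save(c,f): cv2.imwrite('pics/'+f,c['frame'][:,:,::-1])
def cloud(c):
    z=c['range_z']; v,u=np.indices(z.shape); K=c['K']
    p=np.stack([(u-K[0,2])/K[0,0]*z,(v-K[1,2])/K[1,1]*z,z],-1)
    return (p-c['t'])@c['R']   # R^T (p-t)
def ray(c,u,v,h):
    d=np.linalg.inv(c['K'])@[u,v,1]@c['R']; o=-c['R'].T@c['t']
    return o+d*(h-o[2])/d[2]
E
python3 - <<'E'
from h import *
s=robot.sense(); print(s, robot.tips_ahead)
a=cam('top'); b=cam('side'); save(a,'top.png'); save(b,'side.png')
np.savez('top.npz',**a); print(-a['R'].T@a['t'],-b['R'].T@b['t'])
E
```

```text
pics
{'time_s': 0.0, 'joints': array([-9.38410414e-01,  3.85581856e-01,  6.61067913e-03, -4.77028123e-04,
       -1.19399737e+00, -2.58621700e-01]), 'dq': array([-1.33452305e-03, -3.68645063e-05, -1.57305598e-03,  1.12439415e-03,
       -2.53607383e-04,  1.71610979e-04]), 'joint_efforts': array([ 1.07329520e-04, -3.92294168e+01,  1.88404101e+01,  4.18628410e+00,
       -4.57893329e-03,  3.68722951e-06]), 'tcp_pos': array([ 228.0243868 , -581.32287975,  244.20361015]), 'eef_rot': array([-2.67970299e-04, -1.85709614e-01,  9.82604046e-01,  1.07562630e-03]), 'ft_force': array([0.88449072, 0.18728187, 0.22690586]), 'wrist_torque': array([-0.02124917, -0.03133827, -0.03868438]), 'grip_force': 0.0, 'finger_gap': 85.49910613815356} 14.0
[ 208.38845704   14.79876535 1330.01305991] [-193.53118541  690.95675299  750.82963339]
```

View pics/top.png

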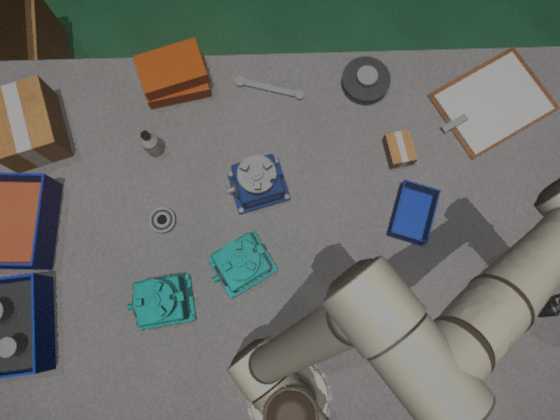

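View pics/side.png

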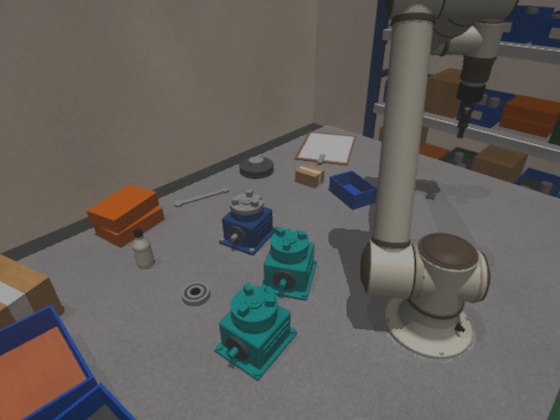

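The top view shows the blue gearbox at about (258,182) with the steel coupling at (257,174), and an ear poking out at lower left near (230,188). The teal units are look-alikes. I'll measure the coupling next.

```bash
python3 - <<'E'
from h import *
a=dict(np.load('top.npz'))
P=cloud(a); 
sub=P[130:225,210:310].reshape(-1,3)
z=sub[:,2]; print(np.histogram(z,bins=np.arange(-5,165,5)))
m=(sub[:,2]>123)&(sub[:,2]<133)
(c,r,_)=cv2.minEnclosingCircle(sub[m][:,:2].astype(np.float32)); print('disc',c,r,m.sum())
s=(sub[:,2]>141)&(sub[:,2]<155)
q=sub[s][:,:2]-c; print('jaws pts',np.c_[np.hypot(*q.T),np.degrees(np.arctan2(q[:,1],q[:,0]))].round(0).tolist()[:80])
s=(sub[:,2]>92)&(sub[:,2]<104)
q=sub[s][:,:2]-c; print('flange pts',sorted(np.c_[np.degrees(np.arctan2(q[:,1],q[:,0])),np.hypot(*q.T)].round(0).tolist()))
f=a['frame'][130:225,205:315]; cv2.imwrite('pics/crop.png',cv2.resize(f[:,:,::-1],None,fx=6,fy=6,interpolation=cv2.INTER_CUBIC))
print(ray(a,257,174,130),ray(a,230,188,100))
E
```

```text
(array([3628, 2602,  371,  158,   50,   24,   13,   20,    7,    4,   21,
         52,   33,   16,   42,   58,   50,  169,  373,   82,   54,   23,
          3,    1,   21,   41,  466,  392,  103,   47,  113,   10,    0]), array([ -5,   0,   5,  10,  15,  20,  25,  30,  35,  40,  45,  50,  55,
        60,  65,  70,  75,  80,  85,  90,  95, 100, 105, 110, 115, 120,
       125, 130, 135, 140, 145, 150, 155, 160]))Traceback (most recent call last):
  File "<stdin>", line 7, in <module>
ValueError: not enough values to unpack (expected 3, got 2)
```

```bash
python3 - <<'E'
from h import *
a=dict(np.load('top.npz'))
P=cloud(a); 
sub=P[130:225,210:310].reshape(-1,3)
m=(sub[:,2]>122)&(sub[:,2]<136)
c,r=cv2.minEnclosingCircle(sub[m][:,:2].astype(np.float32)); print('disc',c,r,m.sum(),sub[m].mean(0))
def pol(lo,hi):
    s=(sub[:,2]>lo)&(sub[:,2]<hi); q=sub[s][:,:2]-c
    return np.hypot(*q.T),np.degrees(np.arctan2(q[:,1],q[:,0]))
R,A=pol(142,158); print('jaws',np.histogram(A[R>20],np.arange(-180,181,10)))
R,A=pol(92,106);print('flange', sorted(np.c_[A,R].round(0)[R>52].tolist()))
f=a['frame'][130:225,205:315]; cv2.imwrite('pics/crop.png',cv2.resize(f[:,:,::-1],None,fx=6,fy=6,interpolation=cv2.INTER_CUBIC))
print(ray(a,257,174,130),ray(a,230,188,100))
E
```

```text
disc (562.5162963867188, 68.87407684326172) 51.37129211425781 921 [560.19229703  69.35717065 129.7537842 ]
jaws (array([20, 12,  0,  0,  0,  0,  0,  0,  0,  0,  6, 18, 18, 12,  1,  0,  0,
        0,  0,  0,  0,  0,  1, 14, 19, 15,  1,  0,  0,  0,  0,  0,  0,  0,
        0, 17]), array([-180, -170, -160, -150, -140, -130, -120, -110, -100,  -90,  -80,
        -70,  -60,  -50,  -40,  -30,  -20,  -10,    0,   10,   20,   30,
         40,   50,   60,   70,   80,   90,  100,  110,  120,  130,  140,
        150,  160,  170,  180]))
flange [[-137.0, 55.0], [-125.0, 71.0], [-120.0, 55.0], [-115.0, 65.0], [-89.0, 54.0], [-87.0, 65.0], [-86.0, 54.0], [-86.0, 57.0], [-86.0, 59.0], [-86.0, 62.0], [-86.0, 65.0], [-84.0, 54.0], [-84.0, 60.0], [-83.0, 57.0], [-83.0, 62.0], [-83.0, 63.0], [-83.0, 65.0], [-82.0, 60.0], [-81.0, 55.0], [-81.0, 63.0], [-80.0, 52.0], [-80.0, 58.0], [-80.0, 60.0], [-80.0, 66.0], [-78.0, 58.0], [-77.0, 53.0], [-77.0, 56.0], [-77.0, 61.0], [-77.0, 64.0], [-77.0, 66.0], [-76.0, 59.0], [-75.0, 54.0], [-75.0, 56.0], [-75.0, 56.0], [-75.0, 62.0], [-75.0, 65.0], [-74.0, 59.0], [-73.0, 63.0], [-72.0, 55.0], [-72.0, 60.0], [-72.0, 65.0], [-71.0, 58.0], [-70.0, 64.0], [-70.0, 66.0], [-69.0, 56.0], [-69.0, 61.0], [-68.0, 59.0], [-68.0, 67.0], [-67.0, 53.0], [-67.0, 60.0], [-67.0, 62.0], [-67.0, 65.0], [-66.0, 54.0], [-66.0, 57.0], [-66.0, 66.0], [-65.0, 58.0], [-53.0, 59.0], [-35.0, 64.0], [50.0, 59.0], [65.0, 59.0], [69.0, 60.0], [79.0, 55.0], [82.0, 54.0], [105.0, 53.0], [115.0, 57.0], [170.0, 56.0]]
[560.91771314  65.71980224 130.        ] [533.99400898 137.77730817 100.        ]
```

View pics/crop.png

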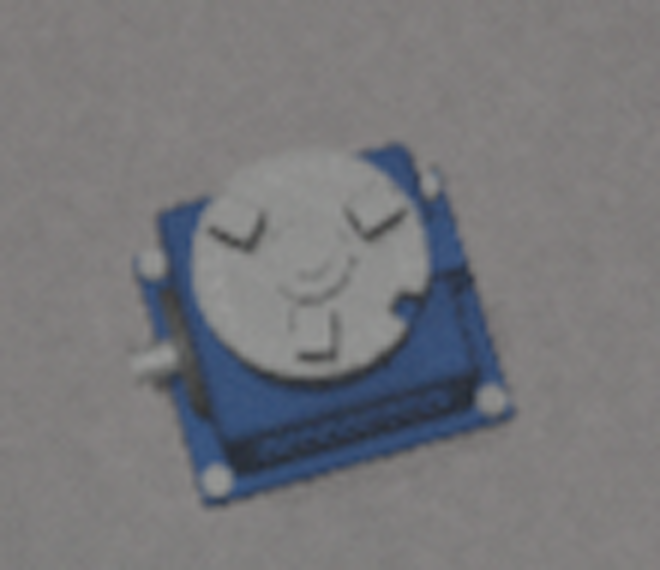

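The disc is centred near (562,69). The notch is at about -118°, the ear at about -76°, and the jaws at about -60°, 62° and 180°. It needs about 40° anticlockwise. I'll move above it with the jaws closing and take a close look.

Call:
{"op": "drive_tool", "data": {
  "increments": [
    [-27,24,-3,0],
    [-27,24,-3,0],
    [-27,24,-3,0],
    [-27,24,-3,0],
    [-27,24,-3,0]
  ],
  "jaw": 0
}}

```text
time_s: 0.6
tcp_pos: [310.3, -419.3, 259.9]
eef_rot: [-0.0, -0.186, 0.983, 0.0]
ft_force: [1.4, -0.8, 0.0]
finger_gap: 12.1
grip_force: 0.0
```

Call:
{"op": "drive_tool", "data": {
  "increments": [
    [-27,24,-3,0],
    [-27,24,-3,0],
    [-27,24,-3,0],
    [-27,24,-3,0],
    [-27,24,-3,0]
  ]
}}

```text
time_s: 1.1
tcp_pos: [392.1, -258.3, 275.2]
eef_rot: [-0.0, -0.186, 0.983, 0.0]
ft_force: [-0.5, -0.9, 0.4]
finger_gap: 0.0
grip_force: 0.0
```

Call:
{"op": "drive_tool", "data": {
  "increments": [
    [-27,24,-3,0],
    [-27,24,-3,0],
    [-27,24,-3,0],
    [-27,24,-3,0],
    [-27,24,-3,0]
  ]
}}

```text
time_s: 1.6
tcp_pos: [473.9, -97.3, 290.2]
eef_rot: [-0.0, -0.186, 0.983, 0.0]
ft_force: [0.8, 0.6, -0.5]
finger_gap: -0.0
grip_force: 0.0
```

Call:
{"op": "drive_tool", "data": {
  "increments": [
    [-27,24,-3,0],
    [-27,24,-3,0],
    [-27,24,-3,0],
    [0,0,0,0],
    [0,0,0,0]
  ]
}}

```text
time_s: 2.1
tcp_pos: [522.7, -1.6, 298.6]
eef_rot: [-0.001, -0.186, 0.982, 0.0]
ft_force: [0.1, 0.4, 0.7]
finger_gap: 0.2
grip_force: 0.0
```

```bash
cat >> h.py <<'E'
def measure(c, ctr=(562,69), top=130):
    P=cloud(c).reshape(-1,3); P=P[c['range_z'].ravel()>0]
    P=P[np.hypot(*(P[:,:2]-ctr).T)<80]
    m=abs(P[:,2]-top)<4
    m&=np.hypot(*(P[:,:2]-ctr).T)<56
    hull=cv2.convexHull(P[m][:,:2].astype(np.float32))
    (x,y),r=cv2.minEnclosingCircle(hull)
    print('disc',x,y,r,m.sum(),'z',np.median(P[m][:,2]))
    def pol(s): q=P[s][:,:2]-(x,y); return np.hypot(*q.T),np.degrees(np.arctan2(q[:,1],q[:,0]))
    R,A=pol(abs(P[:,2]-top-18)<4); A=A[(R>22)&(R<48)]
    ph=np.degrees(np.angle(np.exp(3j*np.radians(A)).mean()))/3
    print('jaw phase (mod120)',ph,len(A))
    R,A=pol(abs(P[:,2]-100)<5); k=(R>54)&(R<66); e=A[k]; h=np.histogram(e,np.arange(-180,181,6))
    print('ear',np.median(e),len(e),[(int(b),int(n)) for n,b in zip(*h) if n>5])
    R,A=pol(m); k=(R>42)&(R<47); n=np.histogram(A[k],np.arange(-180,181,4))
    print('rim',[(int(b),int(q)) for q,b in zip(*n) if q<0.4*np.median(n[0])])
E
python3 - <<'E'
from h import *
s=robot.sense(); print(s['time_s'],s['tcp_pos'],s['eef_rot'],s['ft_force'],s['finger_gap'],robot.tips_ahead)
c=cam('wrist'); save(c,'w1.png'); print(-c['R'].T@c['t'])
measure(c)
E
```

```text
2.1 [522.71660518  -1.57412215 298.57212668] [-8.88468821e-04 -1.86475236e-01  9.82459259e-01  4.14784156e-05] [0.09745634 0.38525749 0.67699023] 0.22034107014772736 14.0
[448.56735172 -31.0787607  426.80021974]
disc 563.2989501953125 67.81588745117188 50.59028244018555 4093 z 129.5683352377284
jaw phase (mod120) -56.91142869483136 725
ear -75.77751649326663 218 [(-90, 37), (-84, 54), (-78, 52), (-72, 55), (-66, 20)]
rim [(-124, 0), (-120, 0), (-116, 0), (-112, 3), (-64, 0), (-60, 0), (-56, 0), (-52, 0), (-48, 0), (-44, 0), (-40, 0), (-36, 0), (-32, 0), (-28, 0), (-24, 0), (-20, 0), (-16, 0), (-12, 0), (-8, 0), (-4, 0), (0, 4), (48, 0), (52, 0), (56, 0), (60, 0), (64, 0), (68, 0)]
```

View pics/w1.png

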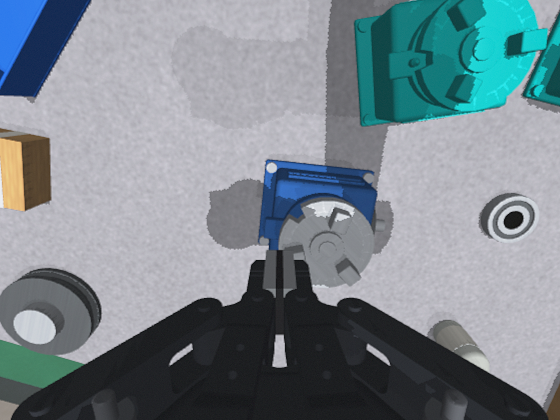

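Wrist view: the gearbox is at about (322,225), with its ear left of the disc and partly behind the closed fingers at (280,270). Centre (563,68), jaw -57°, notch -117°, ear -76°. I'll approach the clockwise side of the -57° jaw.

Call:
{"op": "drive_tool", "data": {
  "increments": [
    [-21,5,0,0],
    [-21.5,5,0,0],
    [0,0,30,-0.1],
    [0,0,40,-0.1],
    [0,0,40,0]
  ]
}}

```text
time_s: 2.65
tcp_pos: [558.5, 21.5, 188.6]
eef_rot: [0.001, -0.283, 0.959, 0.0]
ft_force: [0.1, -0.6, 0.2]
finger_gap: -0.2
grip_force: 0.0
```

Call:
{"op": "drive_tool", "data": {
  "increments": [
    [0,0,10,0],
    [0,0,10,0],
    [0,0,10,0],
    [0,0,6,0],
    [0,0,0,0]
  ]
}}

```text
time_s: 3.15
tcp_pos: [558.9, 22.6, 153.5]
eef_rot: [0.0, -0.283, 0.959, 0.0]
ft_force: [0.0, 0.4, 0.3]
finger_gap: -0.2
grip_force: 0.0
```

```bash
python3 - <<'E'
from h import *
s=robot.sense(); print(s['time_s'],s['tcp_pos'],s['eef_rot'],s['ft_force'],robot.tips_ahead)
c=cam('side'); K=c['K']; q=c['R']@[563,68,130]+c['t']; u,v=(K@q/q[2])[:2].astype(int); print(u,v)
f=c['frame'][v-60:v+60,u-70:u+70]; cv2.imwrite('pics/s2.png',cv2.resize(f[:,:,::-1],None,fx=5,fy=5,interpolation=cv2.INTER_CUBIC))
E
```

```text
3.15 [558.92574063  22.61041656 153.45819303] [ 1.31796292e-04 -2.82902915e-01  9.59148541e-01  2.46571307e-05] [0.0449899  0.39972787 0.27166021] 14.0
245 201
```

View pics/s2.png

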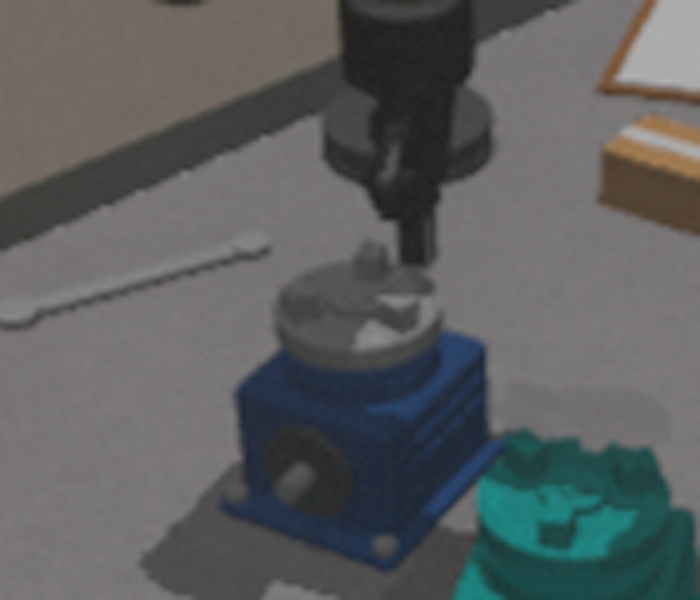

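The closed finger, tip near (417,262), is low enough beside the jaw at (372,262). I'll make contact, then sweep the arc.

Call:
{"op": "drive_tool", "data": {
  "increments": [
    [-4.5,0,0,0],
    [-4.5,0,0,0],
    [-3.6,-1.7,0,-0.1],
    [-3.6,-1.7,0,-0.1],
    [0,0,0,0]
  ]
}}

```text
time_s: 3.7
tcp_pos: [574.7, 29.0, 153.6]
eef_rot: [0.0, -0.377, 0.926, -0.0]
ft_force: [-0.5, -0.4, -0.5]
finger_gap: 0.6
grip_force: 0.4
```

Call:
{"op": "drive_tool", "data": {
  "increments": [
    [-3.6,-1.7,0,-0.1],
    [-3.6,-1.7,0,-0.1],
    [-3.6,-1.7,0,-0.1],
    [0,0,0,0],
    [0,0,0,0]
  ]
}}

```text
time_s: 4.2
tcp_pos: [585.3, 34.0, 153.5]
eef_rot: [0.0, -0.51, 0.86, -0.0]
ft_force: [0.9, -0.2, -0.3]
finger_gap: -0.6
grip_force: 0.4
```

```bash
python3 - <<'E'
from h import *
s=robot.sense(); print(s['time_s'],s['tcp_pos'],s['eef_rot'],s['ft_force'])
c=cam('wrist'); save(c,'w3.png'); measure(c,(563,68))
c=cam('top'); save(c,'t3.png'); measure(c,(563,68))
E
```

```text
4.2 [585.31473194  34.02160568 153.50958785] [ 4.10010699e-04 -5.10117500e-01  8.60104612e-01 -1.57474028e-04] [ 0.91809369 -0.1909441  -0.28733762]
disc 563.0181274414062 67.22700500488281 50.73453140258789 8791 z 129.55660371898753
jaw phase (mod120) -29.13498456096754 1709
ear -75.27686253085923 743 [(-90, 86), (-84, 197), (-78, 192), (-72, 189), (-66, 79)]
rim [(-96, 0), (-92, 0), (-88, 0), (-56, 0), (-48, 0), (-44, 0), (-40, 0), (-36, 0), (-32, 0), (-28, 0), (-24, 0), (-20, 0), (-16, 0), (-12, 0), (-8, 0), (-4, 0), (0, 0), (4, 0), (8, 0), (12, 0), (20, 0), (24, 0), (28, 0), (32, 0), (36, 0), (40, 0), (44, 0), (48, 0), (52, 0), (56, 0), (60, 0), (64, 0), (68, 0), (72, 0), (76, 0), (80, 0), (84, 0), (88, 0), (92, 0), (96, 0), (100, 0), (104, 0), (108, 0), (112, 0)]
disc 561.6671752929688 69.5089340209961 50.778900146484375 639 z 129.5931560484999
jaw phase (mod120) -28.40771362655722 92
ear -74.7743382076871 35 [(-84, 10), (-78, 7), (-72, 12)]
rim [(-92, 0), (-88, 0), (-84, 0), (-68, 0), (-64, 0), (-60, 0), (-56, 0), (-52, 0), (-48, 0), (-44, 0), (-40, 0), (-36, 0), (-32, 0), (-28, 0), (-24, 0), (-20, 0), (-16, 0), (-12, 0), (-8, 0), (-4, 0), (40, 0), (76, 0), (80, 0)]
```

View pics/w3.png

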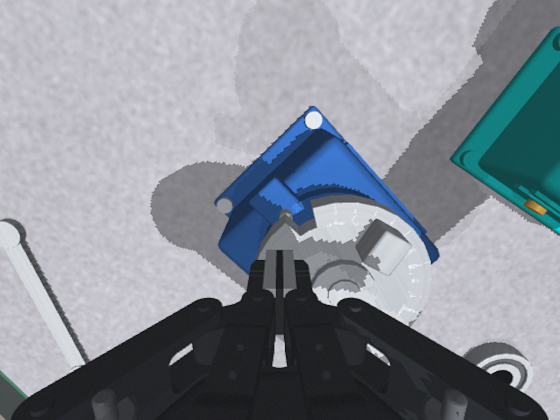

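The notch at (305,213) is close to the pin at (286,217), with about 13–14° left. I'll push most of that.

Call:
{"op": "drive_tool", "data": {
  "increments": [
    [-3.6,-1.7,0,-0.1],
    [-3.4,-1.6,0,-0.1],
    [0,0,0,0],
    [0,0,0,0]
  ]
}}

```text
time_s: 4.7
tcp_pos: [591.1, 38.9, 153.4]
eef_rot: [0.0, -0.594, 0.805, -0.0]
ft_force: [1.2, -0.6, 0.0]
finger_gap: 0.3
grip_force: 0.5
```

```bash
cat >> h.py <<'E'
def notch(c,ctr,top=130):
    P=cloud(c).reshape(-1,3); P=P[c['range_z'].ravel()>0]
    q=P[:,:2]-ctr; R=np.hypot(*q.T); A=np.degrees(np.arctan2(q[:,1],q[:,0]))
    for r in (43,45,47):
        a=np.sort(A[(abs(P[:,2]-top)<4)&(abs(R-r)<1.2)&(A>-120)&(A<-40)]); g=np.diff(a); i=np.argsort(-g)[:2]
        print('gap',r,[(a[k].round(1),a[k+1].round(1),((a[k]+a[k+1])/2).round(1)) for k in i])
    k=(abs(P[:,2]-100)<4)&(R>55)&(R<66); t=np.degrees(np.unwrap(np.radians(A[k]))); x=q[k]
    w=cv2.minAreaRect(x.astype(np.float32)); m=np.array(w[0]); print('ear rect',np.degrees(np.arctan2(m[1],m[0])),w)
E
python3 - <<'E'
from h import *
s=robot.sense(); print(s['time_s'],s['tcp_pos'],s['ft_force'])
c=cam('wrist'); save(c,'w4.png'); measure(c,(563,68)); notch(c,(563.2,67.5))
cv2.imwrite('pics/w4c.png',cv2.resize(c['frame'][150:300,200:380,::-1],None,fx=4,fy=4))
E
```

```text
4.7 [591.1279616   38.89730747 153.39363117] [ 1.24421517e+00 -5.94105367e-01  1.09961891e-03]
disc 562.8737182617188 67.11248016357422 50.568565368652344 8703 z 129.5595178274841
jaw phase (mod120) -17.843789390883376 1709
ear -74.77008927870735 761 [(-90, 71), (-84, 204), (-78, 201), (-72, 194), (-66, 91)]
rim [(-84, 0), (-80, 0), (-76, 0), (-36, 0), (-32, 0), (-28, 0), (-24, 0), (-20, 0), (-16, 0), (-12, 0), (-8, 0), (-4, 0), (0, 0), (4, 0), (8, 0), (12, 0), (16, 0), (20, 0), (24, 0), (32, 0), (36, 0), (40, 0), (44, 0), (48, 0), (52, 0), (56, 0), (60, 0), (64, 0), (68, 0), (72, 0), (76, 0), (80, 0), (84, 0), (88, 0), (92, 0), (96, 0), (100, 0), (104, 0), (108, 0), (112, 0), (116, 0), (120, 0), (124, 0)]
gap 43 [(np.float64(-85.3), np.float64(-69.8), np.float64(-77.5)), (np.float64(-118.5), np.float64(-117.8), np.float64(-118.1))]
gap 45 [(np.float64(-85.7), np.float64(-69.2), np.float64(-77.4)), (np.float64(-65.8), np.float64(-65.2), np.float64(-65.5))]
gap 47 [(np.float64(-86.0), np.float64(-69.1), np.float64(-77.5)), (np.float64(-46.2), np.float64(-43.9), np.float64(-45.0))]
ear rect -74.73401246712129 ((15.783459663391113, -57.8294677734375), (24.077877044677734, 11.765869140625), 15.794309616088867)
```

View pics/w4c.png

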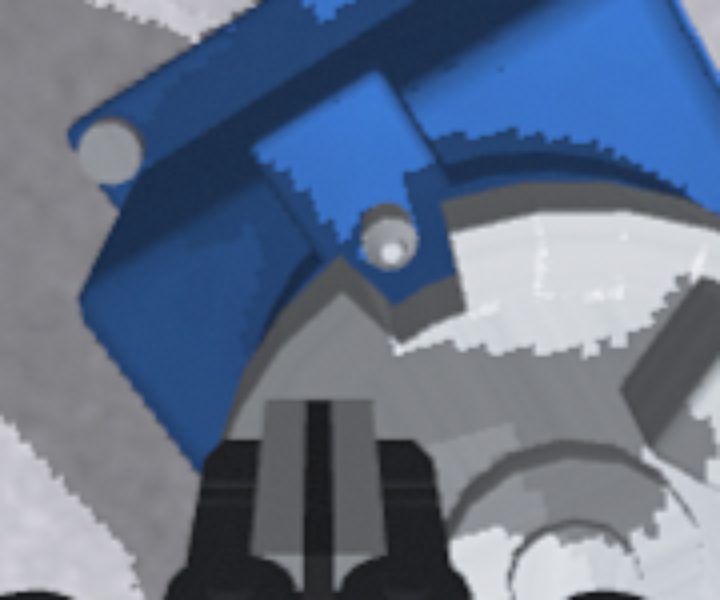

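The pin at (390,240) sits slightly anticlockwise of the notch centre. The notch is at -77.5° and the ear at -74.6°, so I'll nudge 0.05 rad more and back off slightly.

Call:
{"op": "drive_tool", "data": {
  "increments": [
    [-1.8,-0.8,0,-0.05],
    [0,0,0,0],
    [0,0,0,0]
  ]
}}

```text
time_s: 5.05
tcp_pos: [592.4, 40.2, 153.4]
eef_rot: [0.0, -0.614, 0.789, -0.0]
ft_force: [1.1, -2.1, 0.8]
finger_gap: 0.1
grip_force: 0.9
```

```bash
python3 - <<'E'
from h import *
s=robot.sense(); print(s['time_s'],s['tcp_pos'],s['ft_force'])
c=cam('wrist'); notch(c,(563.2,67.3))
E
```

```text
5.05 [592.37679948  40.21009888 153.41258967] [ 1.1208203  -2.05213908  0.7632425 ]
gap 43 [(np.float64(-82.6), np.float64(-66.8), np.float64(-74.7)), (np.float64(-58.8), np.float64(-57.9), np.float64(-58.4))]
gap 45 [(np.float64(-82.9), np.float64(-66.5), np.float64(-74.7)), (np.float64(-118.7), np.float64(-118.1), np.float64(-118.4))]
gap 47 [(np.float64(-83.5), np.float64(-66.4), np.float64(-74.9)), (np.float64(-43.4), np.float64(-42.0), np.float64(-42.7))]
ear rect -74.71820029351197 ((15.812437057495117, -57.87275695800781), (24.007843017578125, 11.937828063964844), 15.756792068481445)
```

Aligned (-74.75° against -74.7°). I'll back off slightly and press down.

Call:
{"op": "drive_tool", "data": {
  "increments": [
    [2,-2,0,0],
    [0,0,4,0],
    [0,0,4,0],
    [0,0,3,0],
    [0,0,2,0]
  ]
}}

```text
time_s: 5.6
tcp_pos: [593.8, 38.0, 141.0]
eef_rot: [-0.0, -0.615, 0.789, -0.0]
ft_force: [-2.5, 0.4, 6.7]
finger_gap: -0.0
grip_force: 3.3
```

Call:
{"op": "drive_tool", "data": {
  "increments": [
    [0,0,2,0],
    [0,0,2,0],
    [0,0,2,0],
    [0,0,0,0]
  ]
}}

```text
time_s: 6.0
tcp_pos: [593.7, 38.1, 135.0]
eef_rot: [0.0, -0.615, 0.789, -0.0]
ft_force: [-1.6, -0.4, 4.2]
finger_gap: -0.2
grip_force: 2.5
```

It's past the pin-top height with low force, so it's going in.

Call:
{"op": "drive_tool", "data": {
  "increments": [
    [0,0,2,0],
    [0,0,2,0],
    [0,0,1.5,0],
    [0,0,1,0],
    [0,0,0,0]
  ]
}}

```text
time_s: 6.5
tcp_pos: [593.7, 38.1, 128.6]
eef_rot: [0.0, -0.615, 0.789, -0.0]
ft_force: [-1.8, 0.5, 5.8]
finger_gap: -0.1
grip_force: 2.8
```

Call:
{"op": "drive_tool", "data": {
  "increments": [
    [0,0,1,0],
    [0,0,0,0]
  ]
}}

```text
time_s: 6.7
tcp_pos: [593.7, 38.1, 127.7]
eef_rot: [0.0, -0.615, 0.789, -0.0]
ft_force: [-2.1, 0.3, 6.3]
finger_gap: 0.3
grip_force: 2.9
```

Call:
{"op": "drive_tool", "data": {
  "increments": [
    [0,0,1,0],
    [0,0,0,0]
  ]
}}

```text
time_s: 6.9
tcp_pos: [593.8, 38.1, 127.5]
eef_rot: [0.0, -0.615, 0.789, -0.0]
ft_force: [-3.3, 0.4, 9.4]
finger_gap: 0.3
grip_force: 4.4
```

Call:
{"op": "drive_tool", "data": {
  "increments": [
    [0,0,0.5,0],
    [0,0,0,0]
  ]
}}

```text
time_s: 7.1
tcp_pos: [593.9, 38.1, 127.3]
eef_rot: [0.0, -0.615, 0.789, -0.0]
ft_force: [-3.7, 1.2, 10.6]
finger_gap: 0.1
grip_force: 5.2
```

The force is rising while the position has stopped, so it's bottomed. One firmer push, then retreat straight up and check.

Call:
{"op": "drive_tool", "data": {
  "increments": [
    [0,0,2,0],
    [0,0,0,0]
  ]
}}

```text
time_s: 7.3
tcp_pos: [594.4, 38.4, 126.8]
eef_rot: [0.001, -0.615, 0.788, -0.001]
ft_force: [-6.0, 1.8, 17.1]
finger_gap: 0.4
grip_force: 8.0
```

Call:
{"op": "drive_tool", "data": {
  "increments": [
    [0,0,-10,0],
    [0,0,-20,0],
    [0,0,-40,0],
    [0,0,-40,0],
    [0,0,0,0]
  ]
}}

```text
time_s: 7.8
tcp_pos: [596.9, 38.4, 239.7]
eef_rot: [0.006, -0.615, 0.789, -0.003]
ft_force: [0.2, -1.4, 0.1]
finger_gap: -0.1
grip_force: 0.0
```

```bash
python3 - <<'E'
from h import *
s=robot.sense(); print(s['time_s'],s['tcp_pos'],s['ft_force'])
c=cam('wrist'); measure(c,(563,68),114); notch(c,(563.2,67.3),114); save(c,'w5.png')
E
```

```text
7.8 [596.94884146  38.42105899 239.73520073] [ 0.17105224 -1.35920672  0.13014219]
disc 563.2328491210938 67.2972640991211 50.472328186035156 6435 z 113.51536898446187
jaw phase (mod120) -13.762218783127091 1369
ear -74.91900800519453 384 [(-90, 39), (-84, 102), (-78, 102), (-72, 101), (-66, 40)]
rim [(-72, 0), (0, 4), (4, 2), (24, 2), (28, 0), (32, 1), (44, 4), (48, 0), (52, 6), (92, 6), (96, 0), (100, 0), (104, 0), (108, 0), (112, 0)]
gap 43 [(np.float64(-73.1), np.float64(-66.0), np.float64(-69.5)), (np.float64(-82.2), np.float64(-78.0), np.float64(-80.1))]
gap 45 [(np.float64(-72.8), np.float64(-65.6), np.float64(-69.2)), (np.float64(-82.6), np.float64(-78.0), np.float64(-80.3))]
gap 47 [(np.float64(-72.4), np.float64(-65.4), np.float64(-68.9)), (np.float64(-82.7), np.float64(-76.1), np.float64(-79.4))]
ear rect -74.78143487249676 ((15.757049560546875, -57.92139434814453), (23.96031379699707, 11.833401679992676), 15.11639404296875)
```

View pics/w5.png

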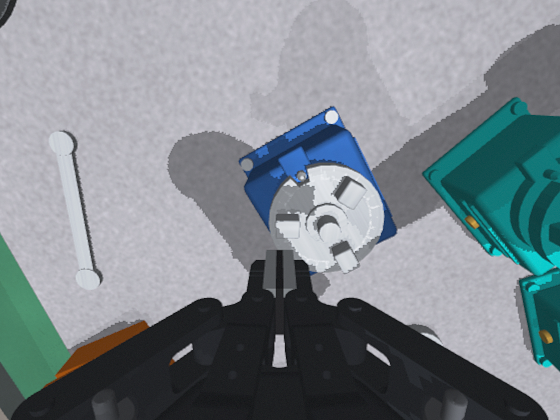

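The pin sits in the notch at (301,177). The disc's upper face reads 113.5 mm, down 16 mm from 129.55 mm, so it's fully home and the hand is clear.

```bash
python3 -c "
from station import robot
print(robot.finish_job())"
```

```text
the job is handed in; nothing more can be done
None
```

The coupling is turned onto the pin and pressed fully home (16 mm down, notch round the pin), the hand is clear, and the job is handed in; the hand-in call returned no verdict.

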